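# Square a boxed unit in the packing jig and set the catch

## Robot

A 7-joint arm with a two-finger parallel gripper is mounted at the origin on a cart in front of the work surface, level with it; the furniture and walls round the work are solid. World frame = base frame: x ahead of the robot, y to its left, z up, the work surface at z = 0. Lengths are in m, angles in degrees, forces in N, time in s.
With the tool pointing down it reaches from about 0.425 to 0.875 m from the base axis. Payload 4.7 kg.
Tool frame: the origin (TCP) lies at the very end of the fingers, on their centre line; the grasp point (between the pads) lies 19 mm behind it; z points along the fingers, y is the line along which they close (so a half turn about z gives the same grasp; the last joint's range is limited). The gripper opens to 87 mm and grips with 3 to 60 N. Pads are 19 mm wide; open, the fingers measure 117 mm over their backs; the gripper's body (75 mm by 190 mm) begins 51 mm behind the grasp point.
Start: joints at [66.87, 18.392, -4.016, 83.108, 1.295, 78.541, -3.26], TCP at [0.264, -0.594, 0.223] pointing down, gripper open.
Joint ranges: [-163.93, 163.93], [-17.29, 119.83], [-79.2, 71.16], [3.27, 140.29], [-89.18, 269.18], [5.43, 117.66], [-154.24, 154.24]. Speed limits (degrees/s): [147.25, 147.25, 180, 180, 180, 180, 180].

## Interface

Orientations are given as [roll, pitch, yaw] about the fixed x, y, z axes, in that order (R = Rz(yaw) Ry(pitch) Rx(roll)).
In Python, from cell import telemetry, cams, env gives the robot as it stands.
- The arm moves only by the tool arm_command, never from a script. Its argument "series" is text: rows parted by semicolons, each of 5 numbers parted by spaces: the shift along the tool's x, y, z in mm, then the turn about the tool's z in rad, then the closure in counts, from 0 (fully open) to 255 (shut). A call has 1 to 20 rows; each row shifts and turns the commanded pose from where the row before left it, along the tool's axes as they then stand; what a row does not reach is not made up. A row lasts 1/12 s, in which the tool goes at most 41.7 mm and 7.16 degrees, less where a joint would pass 70% of its speed; a pose out of reach is approached as far as the arm can. A call is refused whole if a number of a shift passes 41.7 or a number of a turn 0.125, either way. A call with a gripper value outside its range is refused whole. The fingers move at their own pace and stop on an object; "squeeze" is the grip in N (left out, the last holds). Time passes only in rows, so rows that do not move let the fingers close. It gives the time, the measured TCP pose, the force, the opening and the grip force at its end, in the units of the state.
- telemetry.get_obs(): the state, without advancing time (a new reading comes with each control period).
- cams.read_camera(name): name is "scene" or "side" or "wrist"; returns the picture (420x560x3 uint8, blue, green, red); there is no depth.
- cams.calibration(name): a dict with "K" (3x3 intrinsics, pixels), "origin" and "rotation" of the camera in the world; the wrist camera has in their place "hand_eye" (4x4, takes a point from camera to tool coordinates, whose origin is the TCP and whose axes are the flange's). Camera axes: x right, y down, z forward; pixel columns grow to the right and rows downward; lengths in m; the calibration is good to about 2 mm. A picture is of the moment at which its call begins: read the wrist's pose just before it. calibration takes no time and is no camera call.
- env.sign_off(): hands the job in; it is judged then, once.
The state is a dict: "time_s": time; "qpos": joint angles; "joint_velocities": joint speeds; "effort": joint torques, N m; "tool_pos": TCP position; "tool_rot": TCP orientation; "force": force on the tool from outside, world axes, zero at the start; "wrist_torque": the same for the moment, N m; "grip_width": finger opening in m; "grasp_force": force on a finger pad.
Only numpy, scipy, OpenCV 4.12 (cv2) and the standard library are available. Lean on these libraries where they do the work, as an engineer would, in place of code of your own. Each camera call takes 0.05 s, during which the arm holds its last target. There are 200 camera calls.

## Task

Push the long swing bar of the packing jig fully home, by the upright post on it, so that the bar slides the grey box in the jig flush against the back fence; then push the short catch round by its own post until it lies parallel behind the closed bar. Only push the posts from the side with closed fingertips or the outside of a finger: do not pinch them, and do not touch the box with the robot. Leave the box flat in the jig and the tally counter, the marker and the hex key beside it where they are.

Things in the scene. Friction and masses are not known exactly. Their poses are not given: they have to be found in the camera images.
- jig: The squaring jig, fixed to the bench: an aluminium plate 166 x 308 x 10 mm. Origin at bench height near the plate's middle (plate from x -85 to +81, y -165 to +143 mm); its x axis points from the swing bar to the back fence (away from the robot), y to the left, z up. The steel back fence runs along y with its inner face at x +65 mm; a short steel end stop with its inner face at y -88 mm runs from x 0 to +65 mm; both reach 38 mm above the bench.
- boxed_relay: The grey cardboard box, 102 (x) x 118 (y) x 43 mm, 0.24 kg, loose on the plate between the bar and the back fence. Origin at the middle of its underside, 10 mm above the bench; z up. Flush against the fence, it lies with its origin at jig x +14 mm.
- swing_bar (a joint): Angle of the long swing bar (rad): 0 = fully home, at its stop, parallel to the fence, with the box just filling the gap between bar and fence; grows as the free end swings away from the fence, toward the robot (clockwise from above); stop at 0.75, starts at 0.42 to 0.56. It turns stiffly (about 0.1 N m) and stays where it is left.
- swing_bar_post (a point): Middle of the upright black post on the swing bar (12 mm across, from 34 to 80 mm above the bench; this point is at 56 mm), 185 mm from the pivot. The bar is dark steel, 12 mm wide, 230 mm long from its pivot, its top 31 mm above the bench. It is pushed on its robot side, toward the fence.
- swing_bar_pivot (a point): Point on the swing bar's upright pivot axis, 56 mm above the bench, at jig x -44, y +125 mm, at the left end of the jig.
- catch (a joint): Angle of the short catch (rad): 0 = set, at its stop, parallel to the closed swing bar and behind its free end; at 1.57 the catch points toward the robot, square to the closed bar. Starts at 1.05 to 1.65, stop at 1.75. To set it, its post goes first to the left and then toward the fence (clockwise from above). Turns stiffly (about 0.05 N m) and stays where it is left.
- catch_post (a point): Middle of the upright black post on the catch (12 mm across, from 34 to 80 mm above the bench; this point is at 56 mm), 45 mm from the pivot. The catch is a dark steel bar 12 mm wide and 55 mm long from its pivot, its top 31 mm above the bench. When both are home the two posts stand about 37 mm apart.
- catch_pivot (a point): Point on the catch's upright pivot axis, 56 mm above the bench, at jig x -57, y -140 mm, at the right end of the jig.
- tally: White round hand tally counter, 44 mm across, 27 mm high, lying loose to the right of the jig; a bystander. Origin under its middle.
- pen: Felt marker, 131 mm long, 14 mm thick, lying loose to the left of the jig along the jig's x; a bystander. Origin under its middle.
- l_key: Small hex key with a red handle, 94 mm long, 33 mm wide over its bent tip, 12 mm thick, lying loose to the right of the jig, nearer the robot than the tally counter; a bystander. Origin under its middle.
Not all that is in view belongs to the job. Leave any blue look-alike of the boxed_relay alone.

How it is judged (in metres and radians):
On the way, in this order (a step that is already met when the one before it is completed fails the run):
1. the swing bar is fully home while the catch is still open (value of joint swing_bar below 0.04 rad and value of joint catch above 0.5 rad), for 0.2 s.
2. the catch is set behind the closed bar (value of joint catch below 0.1 rad and value of joint swing_bar below 0.04 rad), for 0.2 s.
At the end, for the whole second after the job is handed in: The swing bar is within 0.04 rad of fully home and the catch within 0.1 rad of its set position; the box lies flat on the plate, at rest, square to the back fence within 0.05 rad and within 4 mm of flush against it (all of step 2 and x of boxed_relay in the frame of jig between 0.01 and 0.018 m and angle between the x axis of boxed_relay and the x axis of jig, either way round below 0.05 rad and z of boxed_relay in the frame of jig below 0.013 m and angle between boxed_relay's own z axis and vertical below 0.05 rad and linear speed of boxed_relay below 0.01 m/s); the robot touches nothing.
It fails at once if the robot touches the box (contact force between any of the fingers, the arm and boxed_relay above 0.5 N).
It fails at once if the box is lifted or tipped (height (world z) of boxed_relay above 0.025 m or angle between boxed_relay's own z axis and vertical above 0.2 rad).
It fails at once if a post is pinched between the fingers ((horizontal distance between the grasp point and swing_bar_post below 0.007 m and z of the grasp point in the frame of swing_bar_post below 0.026 m) or (horizontal distance between the grasp point and catch_post below 0.007 m and z of the grasp point in the frame of catch_post below 0.026 m)).
It fails at once if the tally counter, the marker or the hex key is moved by more than 20 mm (distance of any of tally, pen, l_key from where it was at the start of the episode above 0.02 m).
It also fails if it takes over 48 s, if anything falls off the work surface, if the arm or the gripper's body presses on something with over 40 N, if the wrist force passes 120 N, or if a joint passes its speed limit or range.

## Working session

There is one attempt and no reset: what is moved stays moved. The work goes in short steps, Python scripts to look and compute and a tool call to move; the robot and the scene stay as the last step left them, time stands still between calls to the robot, and variables do not carry over. Pictures are saved under pics/ and viewed, at most 10 in all, crops included, and the job is handed in when it is done.

Besides the shell and the picture viewer there is one more tool, called by a JSON object that holds its "api" and its "payload". arm_command: Moves the arm, as the interface text tells. Its arguments: {"type":"object","properties":{"series":{"type":"string"},"squeeze":{"type":"number"}},"required":["series"]}

```bash
mkdir -p pics; python3 - <<'E'
from cell import telemetry, cams
import cv2,numpy as np
o=telemetry.get_obs()
for k in("time_s","tool_pos","tool_rot","force","grip_width"):print(k,o[k])
for n in("scene","side"):
    cv2.imwrite(f"pics/{n}0.png",cams.read_camera(n)); c=cams.calibration(n); print(n,{k:np.round(v,4).tolist() for k,v in c.items()})
print(cams.calibration("wrist"))
E
```

```text
time_s 0.0
tool_pos [ 0.26344221 -0.59360957  0.22144691]
tool_rot [-1.79890228e+02  5.78826914e-03  2.39371154e+01]
force [ 0.19096226 -0.79544581  0.29831509]
grip_width 0.08653524332546729
scene {'K': [[400.0186, 0.0, 272.3219], [0.0, 400.0186, 207.4986], [0.0, 0.0, 1.0]], 'origin': [0.116, 0.3462, 0.6853], 'rotation': [-132.3737, -0.7116, -128.1266]}
side {'K': [[402.403, 0.0, 282.8827], [0.0, 402.403, 204.6316], [0.0, 0.0, 1.0]], 'origin': [0.6408, -0.8162, 0.7155], 'rotation': [-131.1208, -0.0488, 1.6662]}
{'K': array([[340.60504268,   0.        , 272.09465539],
       [  0.        , 340.60504268, 214.71669185],
       [  0.        ,   0.        ,   1.        ]]), 'hand_eye': array([[-4.81593836e-04, -9.53766728e-01, -3.00547494e-01,
         8.12703513e-02],
       [ 9.99999252e-01, -7.97228933e-04,  9.27563732e-04,
         1.06745714e-04],
       [-1.12428458e-03, -3.00546822e-01,  9.53766399e-01,
        -1.61346990e-01],
       [ 0.00000000e+00,  0.00000000e+00,  0.00000000e+00,
         1.00000000e+00]])}
```

View pics/scene0.png

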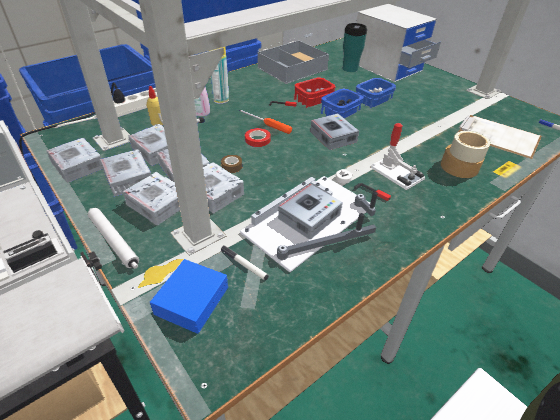

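View pics/side0.png

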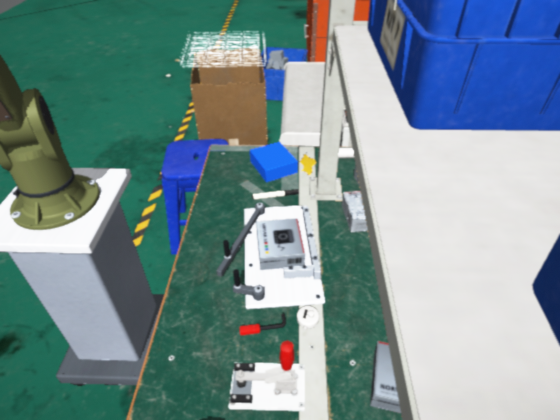

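The scene view shows the jig at about (315,222), with the bar running from (283,250) to (375,230) and the catch at about (365,200). The side view shows the bar from (262,210) to (222,270), the swing post near (226,245), and the catch pivot at (258,292) with its post near (238,275). Next I'll zoom in on both.

```bash
python3 - <<'E'
import cv2,numpy as np
a=cv2.imread("pics/scene0.png")[165:285,230:410]; b=cv2.imread("pics/side0.png")[185:345,205:345]
cv2.imwrite("pics/z.png",np.hstack([cv2.resize(a,None,fx=2.5,fy=2.5,interpolation=3)[:300],np.zeros((300,1,3),np.uint8)]) if 0 else np.hstack([cv2.copyMakeBorder(cv2.resize(a,None,fx=2.4,fy=2.4,interpolation=2),0,560-288,0,0,0),cv2.resize(b,None,fx=2.6,fy=3.5,interpolation=2)]))
E
```

```text
(no output)
```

View pics/z.png

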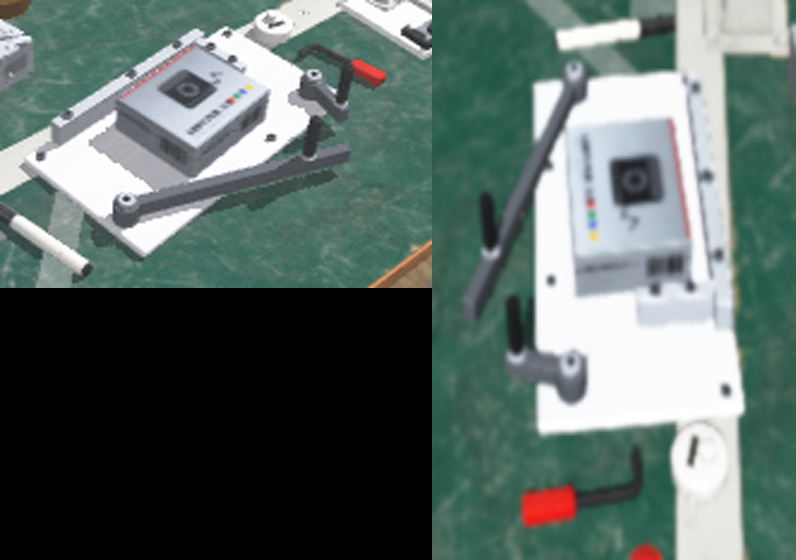

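```bash
cat > h.py <<'E'
import numpy as np
from scipy.optimize import least_squares
from scipy.spatial.transform import Rotation as R
from cell import cams
def proj(n,p):
    c=cams.calibration(n); q=R.from_euler('xyz',c['rotation'],degrees=True).as_matrix().T@(np.array(p)-c['origin']); q=c['K']@q; return q[:2]/q[2]
def w(jp,x,y,a,z): c,s=np.cos(a),np.sin(a); return [x+c*jp[0]-s*jp[1],y+s*jp[0]+c*jp[1],z]
bp=lambda t,r=.185:(-.044-r*np.sin(t),.125-r*np.cos(t))
cp=lambda t,r=.045:(-.057-r*np.sin(t),-.14+r*np.cos(t))
E
cat > fit.py <<'E'
from h import *
def pts(v):
    return {'NL':((-.085,.143),.01),'FL':((.081,.143),.01),'FR':((.081,-.165),.01),'NR':((-.085,-.165),.01),
    'bt':(bp(v[3]),.08),'bb':(bp(v[3]),.034),'ct':(cp(v[4]),.08),'cb':(cp(v[4]),.034)}
S={'NL':(148,254),'FL':(24,160),'bt':(314,120),'bb':(310,155),'ct':(345,65),'cb':(343,102)}
D={'NL':(534,85),'FL':(692,73),'FR':(743,412),'NR':(540,432),'bt':(487,197),'bb':(490,248),'ct':(513,298),'cb':(515,352)}
M=[('scene',k,(230+u/2.4,165+v/2.4)) for k,(u,v) in S.items()]+[('side',k,(205+(u-432)/2.6,185+v/3.5)) for k,(u,v) in D.items()]
f=lambda v:np.concatenate([proj(n,w(pts(v)[k][0],*v[:3],pts(v)[k][1]))-m for n,k,m in M])
r=least_squares(f,[.6,-.2,0,.5,1.4],loss='soft_l1'); v=r.x
print(v.round(4)); 
for (n,k,m),e in zip(M,f(v).reshape(-1,2)):print(n,k,e.round(1))
for n,p in dict(bpost=bp(v[3]),bpost0=bp(0),bpiv=(-.044,.125),bend=bp(v[3],.23),cpost=cp(v[4]),cpost0=cp(0),cpiv=(-.057,-.14)).items():print(n,np.round(w(p,*v[:3],.056),4))
E
python3 fit.py
```

```text
[ 0.6142 -0.1589  0.1194  0.4377  1.2212]
scene NL [-0.5 -0.9]
scene FL [-0.4 -1.5]
scene bt [ 1.1 -1.7]
scene bb [-0.5 -1.7]
scene ct [ 0.6 -0.2]
scene cb [-2.  -1.2]
side NL [-1.4 -0.8]
side FL [ 0.3 -1.1]
side FR [ 0.1 -1.4]
side NR [-1.4 -1. ]
side bt [-1.4  0.8]
side bb [-0.6  0.4]
side ct [-0.6  0.6]
side cb [ 0.3 -0.7]
bpost [ 0.4977 -0.2157  0.056 ]
bpost0 [ 0.5777 -0.2237  0.056 ]
bpiv [ 0.5556 -0.04    0.056 ]
bend [ 0.4836 -0.2585  0.056 ]
cpost [ 0.5305 -0.2944  0.056 ]
cpost0 [ 0.5689 -0.26    0.056 ]
cpiv [ 0.5743 -0.3047  0.056 ]
```

{"api": "arm_command", "payload": {"series": "0 0 0 0.1 255;0 0 0 0.1 255;0 0 0 0.1 255;17 -25 0 0 255;17 -25 0 0 255;17 -25 0 0 255;17 -25 0 0 255;17 -25 0 0 255;17 -25 0 0 255;17 -25 0 0 255;17 -25 0 0 255;17 -25 0 0 255;17 -25 0 0 255;17 -25 0 0 255;17 -25 0 0 255;17 -25 0 0 255;17 -25 0 0 255;0 0 24 0 255;0 0 24 0 255;0 0 24 0 255"}}

```text
time_s: 1.77
tool_pos: [0.4593, -0.2179, 0.1498]
tool_rot: [180.0, -0.0, 6.9]
force: [0.1, 0.4, -1.1]
grip_width: 0.0004
grasp_force: 0.0
```

```bash
cat > look.py <<'E'
import sys
from h import *
from cell import telemetry
import cv2
o=telemetry.get_obs(); im=cams.read_camera("wrist"); sc=cams.read_camera("scene")
print(o["time_s"],o["tool_pos"],o["tool_rot"],o["force"],o["grip_width"])
cv2.imwrite(f"pics/{sys.argv[1]}.png",im); cv2.imwrite(f"pics/{sys.argv[1]}s.png",sc)
c=cams.calibration("wrist"); T=np.eye(4);T[:3,:3]=R.from_euler('xyz',o["tool_rot"],degrees=True).as_matrix();T[:3,3]=o["tool_pos"]
np.save(f"pics/{sys.argv[1]}.npy",T@c["hand_eye"])
def wproj(p,T=T@c["hand_eye"]): q=c["K"]@(np.linalg.inv(T)@[*p,1])[:3]; return (q[:2]/q[2]).round(1)
for n,p in dict(btop=(.4977,-.2157,.08),ctop=(.5305,-.2944,.08),bpiv=(.5556,-.04,.035),cpiv=(.5743,-.3047,.035)).items(): print(n,wproj(p))
for n,uv in(("scene",(198,238)),("side",(332,190))):
    k=cams.calibration(n); d=R.from_euler('xyz',k['rotation'],degrees=True).as_matrix()@np.linalg.inv(k['K'])@[*uv,1]; print("foot",k['origin']-d*k['origin'][2]/d[2])
E
python3 look.py w1
```

```text
1.7667 [ 0.45926404 -0.21787599  0.14981855] [ 1.79952284e+02 -2.80452369e-02  6.85464757e+00] [ 0.11784719  0.40694771 -1.08492614] 0.0003957456578711937
btop [274.3 173.3]
ctop [397.7 138.7]
bpiv [48.  57.5]
cpiv [403.2  76.3]
foot [ 7.23932760e-01  7.92582902e-02 -1.11022302e-16]
foot [0.75425578 0.06992237 0.        ]
```

View pics/w1.png

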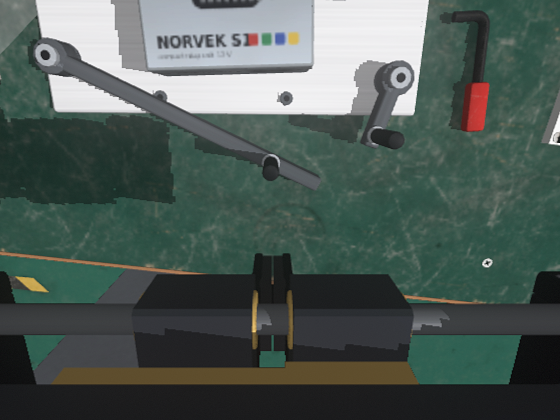

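The wrist view shows the bar post top at (270,170), the catch post top at (394,139) and the pivots at (47,54) and (401,77). All are within about 4 px of the prediction, so the fit stands. Next I'll descend and push the bar.

{"api": "arm_command", "payload": {"series": "0 0 25 0 255;0 0 25 0 255;0 0 25 0 255;0 0 25 0 255;9 1 0 0 255;9 1 0 0 255;6 2 0 0 255;6 2 0 0 255;6 2 0 0 255;6 2 0 0 255;6 2 0 0 255;6 2 0 0 255;6 1 0 0 255;6 1 0 0 255;6 1 0 0 255;6 1 0 0 255;6 0 0 0 255;6 0 0 0 255;4 0 0 0 255;0 0 0 0 255"}}

```text
time_s: 3.53
tool_pos: [0.5555, -0.2246, 0.0505]
tool_rot: [-180.0, -0.0, 6.8]
force: [-0.1, -0.0, -0.6]
grip_width: 0.0004
grasp_force: 0.0
```

```bash
python3 look.py w2
```

```text
3.5333 [ 0.55550321 -0.22460346  0.05047116] [-1.79971380e+02 -4.75345373e-02  6.80969813e+00] [-0.12482769 -0.03630155 -0.56707902] 0.0004256114551852081
btop [238.7 401.9]
ctop [411.8 362.7]
bpiv [-64.2 221.5]
cpiv [417.  242.9]
foot [ 7.23932760e-01  7.92582902e-02 -1.11022302e-16]
foot [0.75425578 0.06992237 0.        ]
```

View pics/w2.png

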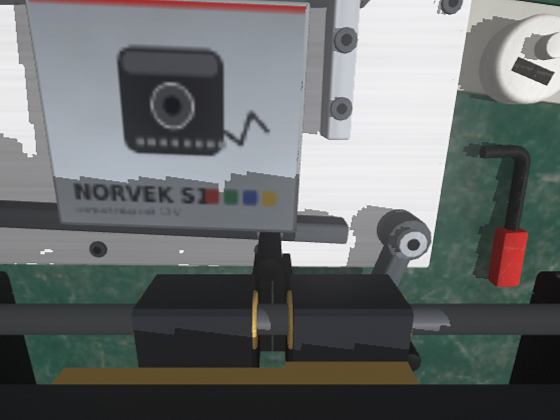

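The bar is now nearly parallel to the plate edge, the post stands ahead of the fingers at (268,265), and the box is still ahead of the bar. I'll creep to the stop and watch the force.

{"api": "arm_command", "payload": {"series": "2 0 0 0 255;2 0 0 0 255;2 0 0 0 255;0 0 0 0 255;0 0 0 0 255"}}

```text
time_s: 4.05
tool_pos: [0.5605, -0.2247, 0.0506]
tool_rot: [180.0, -0.0, 6.8]
force: [-0.9, 0.3, 0.1]
grip_width: 0.0004
grasp_force: 0.3
```

{"api": "arm_command", "payload": {"series": "1 0 0 0 255;1 0 0 0 255;1 0 0 0 255;0 0 0 0 255;0 0 0 0 255"}}

```text
time_s: 4.47
tool_pos: [0.5631, -0.2244, 0.0505]
tool_rot: [180.0, 0.0, 6.7]
force: [-1.0, -0.6, 0.8]
grip_width: 0.0007
grasp_force: 0.9
```

{"api": "arm_command", "payload": {"series": "1 0 0 0 255;1 0 0 0 255;1 0 0 0 255;0 0 0 0 255;0 0 0 0 255"}}

```text
time_s: 4.88
tool_pos: [0.5637, -0.2243, 0.0502]
tool_rot: [-180.0, 0.3, 6.7]
force: [-7.9, 0.7, 4.6]
grip_width: 0.0006
grasp_force: 4.0
```

{"api": "arm_command", "payload": {"series": "1 0 0 0 255;1 0 0 0 255;0 0 0 0 255;0 0 0 0 255;0 0 0 0 255"}}

```text
time_s: 5.3
tool_pos: [0.5638, -0.2243, 0.0501]
tool_rot: [-179.9, 0.5, 6.7]
force: [-13.5, 0.8, 7.6]
grip_width: 0.0001
grasp_force: 6.4
```

```bash
python3 - <<'E'
from cell import cams
import cv2,numpy as np
a=cams.read_camera("scene")[165:285,230:410]; b=cams.read_camera("side")[185:345,205:345]
cv2.imwrite("pics/z2.png",np.hstack([cv2.copyMakeBorder(cv2.resize(a,None,fx=2.4,fy=2.4,interpolation=2),0,560-288,0,0,0),cv2.resize(b,None,fx=2.6,fy=3.5,interpolation=2)]))
E
```

```text
(no output)
```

View pics/z2.png

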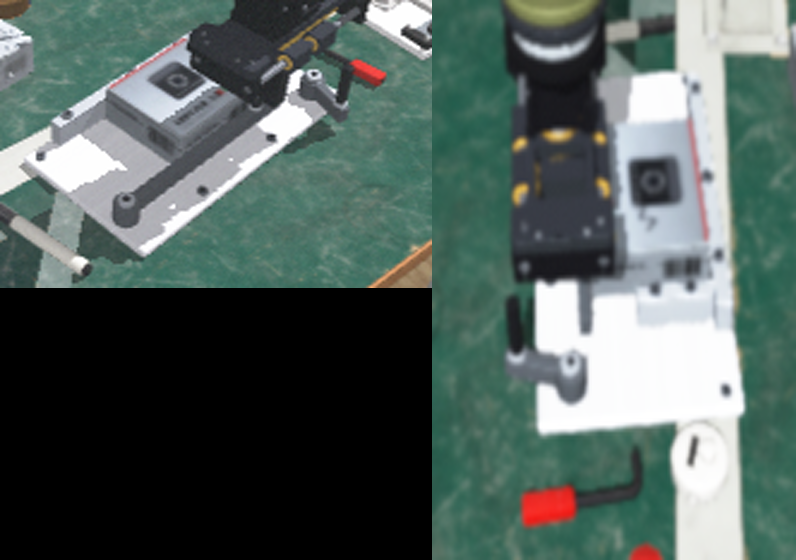

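Both views show the bar against its stop, square to the jig, with the box against the fence and the catch still open. I'll back off, rise, turn by 35° and go behind the catch post.

{"api": "arm_command", "payload": {"series": "-10 0 0 0 255;-10 0 0 0 255;0 0 -25 0 255;0 0 -25 0 255;0 0 -25 0 255;0 0 -25 0 255;-15 22 0 0 255;-15 22 0 0 255;-15 22 0 0 255;-14 23 0 0 255;0 0 0 -0.122 255;0 0 0 -0.122 255;0 0 0 -0.122 255;0 0 0 -0.122 255;0 0 0 -0.122 255;0 0 0 0 255;0 0 0 0 255"}}

```text
time_s: 6.82
tool_pos: [0.5006, -0.3215, 0.1508]
tool_rot: [179.9, -0.0, 41.5]
force: [0.5, 0.2, -1.1]
grip_width: 0.0005
grasp_force: 0.0
```

```bash
python3 look.py w3
```

```text
6.8167 [ 0.50058546 -0.32148673  0.15076101] [ 1.79928607e+02 -4.13418584e-02  4.15072887e+01] [ 0.54899325  0.1658642  -1.10668579] 0.0005478118683387991
btop [149.6 128.6]
ctop [271.6 169.9]
bpiv [   2.2 -130.1]
cpiv [318.  127.3]
foot [ 7.23932760e-01  7.92582902e-02 -1.11022302e-16]
foot [0.75425578 0.06992237 0.        ]
```

View pics/w3.png

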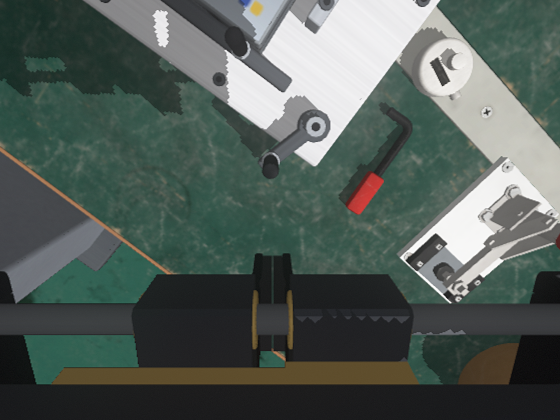

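The catch post top is at (270,169), as predicted, dead ahead of the fingers. Next I'll descend and push round the arc.

{"api": "arm_command", "payload": {"series": "0 0 25 0 255;0 0 25 0 255;0 0 25 0 255;0 0 25 0 255;11 0 0 0 255;12 0 0 0 255;4.3 -2.3 0 0 255;4.3 -2.4 0 0 255;4.3 -1.3 0 0 255;4.3 -1.3 0 0 255;4.5 -0.4 0 0 255;4.4 -0.4 0 0 255;4.5 0.5 0 0 255;4.4 0.5 0 0 255;4.3 1.3 0 0 255;4.3 1.4 0 0 255;3.9 2.1 0 0 255;3 1.7 0 0 255;0 0 0 0 255;0 0 0 0 255"}}

```text
time_s: 8.58
tool_pos: [0.5566, -0.2724, 0.0515]
tool_rot: [179.8, -0.1, 41.7]
force: [-0.1, -0.2, 0.2]
grip_width: 0.0006
grasp_force: 0.0
```

{"api": "arm_command", "payload": {"series": "1.2 0.8 0 0 255;1.2 0.8 0 0 255;1.2 0.8 0 0 255;0 0 0 0 255;0 0 0 0 255"}}

```text
time_s: 9.0
tool_pos: [0.5594, -0.2721, 0.0508]
tool_rot: [179.9, -0.0, 41.7]
force: [-0.7, -1.7, 0.4]
grip_width: 0.0006
grasp_force: 0.5
```

{"api": "arm_command", "payload": {"series": "1.2 0.8 0 0 255;1.2 0.8 0 0 255;1.2 0.8 0 0 255;0 0 0 0 255;0 0 0 0 255"}}

```text
time_s: 9.42
tool_pos: [0.5609, -0.272, 0.0502]
tool_rot: [-179.8, 0.2, 41.6]
force: [-5.9, -2.7, 4.5]
grip_width: 0.0005
grasp_force: 3.2
```

{"api": "arm_command", "payload": {"series": "1.2 0.8 0 0 255;1.2 0.8 0 0 255;0 0 0 0 255;0 0 0 0 255;0 0 0 0 255;-10 0 0 0 255;-15 0 0 0 255;-15 0 0 0 255;0 0 -25 0 255;0 0 -25 0 255;0 0 -25 0 255;0 0 -25 0 255;-20 0 0 0 255;-20 0 0 0 255;0 0 0 0 255;0 0 0 0 255"}}

```text
time_s: 10.75
tool_pos: [0.5061, -0.3246, 0.1506]
tool_rot: [179.9, -0.0, 41.6]
force: [-0.2, 0.4, -0.4]
grip_width: 0.0005
grasp_force: 0.0
```

```bash
python3 look.py w4; python3 - <<'E'
from cell import cams
import cv2,numpy as np
w=cv2.imread("pics/w4.png"); b=cams.read_camera("side")[185:345,205:345]
cv2.imwrite("pics/z3.png",np.hstack([cv2.resize(w[:300],(430,230)),cv2.resize(b,(350,230))]) if 0 else np.hstack([cv2.copyMakeBorder(w[:300,:430],0,260,0,0,0),cv2.resize(b,None,fx=2.6,fy=3.5,interpolation=2)]))
E
```

```text
10.75 [ 0.50612272 -0.32461274  0.15063155] [ 1.79949698e+02 -3.22317020e-02  4.15679067e+01] [-0.2336973   0.40499257 -0.41506939] 0.0005239538879921047
btop [140.9 131.7]
ctop [262.9 172.9]
bpiv [  -6.1 -126.6]
cpiv [310.5 130. ]
foot [ 7.23932760e-01  7.92582902e-02 -1.11022302e-16]
foot [0.75425578 0.06992237 0.        ]
```

View pics/z3.png

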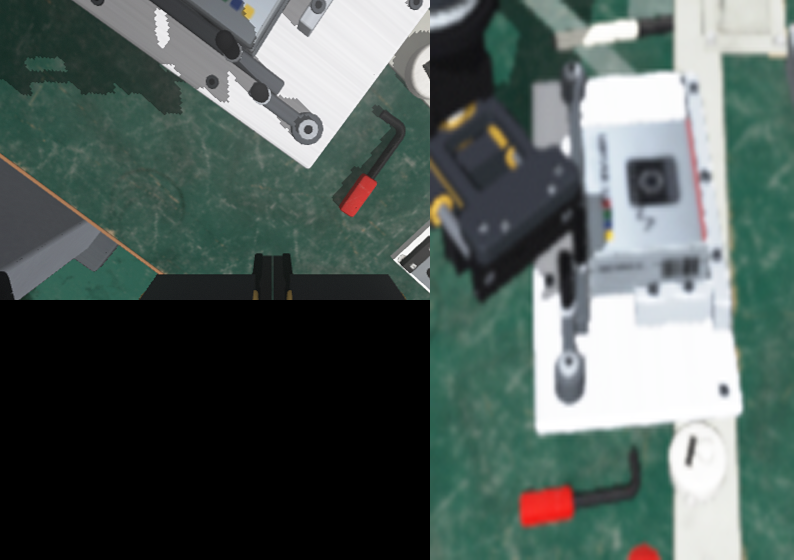

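The catch lies parallel behind the closed bar, from its pivot at (307,130) to its post at (258,92). The box is flush, the robot is clear, and the tally, marker and hex key haven't moved. I'm handing the job in.

```bash
python3 -c "
from cell import env
print(env.sign_off())"
```

```text
the job is handed in; nothing more can be done
None
```

I've handed the job in. The swing bar and the catch were both pushed to their stops, and the last pictures show the box flush against the fence and the other items unmoved; sign-off returned no verdict.

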